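# Turn the sample wheel to its pocket and load the vial

## Robot

A 6-joint arm with a two-finger parallel gripper is mounted at the origin on the work surface. World frame = base frame: x ahead of the robot, y to its left, z up, the work surface at z = 0. Lengths are in mm, angles in rad, forces in N, time in s.
With the tool pointing down it reaches from about 300 to 850 mm from the base axis. Payload 5.4 kg.
Tool frame: the origin (TCP) lies at the very end of the fingers, on their centre line; the grasp point (between the pads) lies 19 mm behind it; y points along the fingers, x is the direction in which the jaws open and shut, and the axes are right-handed (so a half turn about y gives the same grasp; the last joint's range is limited). The gripper opens to 85 mm and grips with 20 to 120 N. Pads are 22 mm wide; open, the fingers measure 114 mm over their backs; the gripper's body (76 mm by 85 mm) begins 54 mm behind the grasp point. The pads swing forward as they close: fully open they stand 13 mm farther back than shut.
Start: joints at [-0.21, 0.158, 1.597, -0, 1.386, -0.21], TCP at [574.984, -0.018, 231.299] pointing down, gripper open.
Joint ranges: [-2.91, 2.91], [-0.94, 2.29], [0.18, 2.7], [-1.29, 4.43], [0.17, 2.64], [-3, 3]. Speed limits (rad/s): [2.57, 2.57, 3.14, 3.14, 3.14, 3.14].

## Interface

Orientations are given as a 3x3 rotation matrix whose columns are the frame's x, y, z axes.
In Python, from plant import manip gives the robot as it stands. The module is installed in compiled form; this text tells all that it offers.
- The arm moves only by the tool jog_arm, never from a script. Its argument "series" is text: rows parted by semicolons, each of 6 numbers parted by spaces: the shift along the tool's x, y, z in m, then the turn, a rotation vector about the tool's x, y, z in degrees. In form: x y z rx ry rz; .... A call has 1 to 20 rows; each row shifts and turns the commanded pose from where the row before left it, along the tool's axes as they then stand; what a row does not reach is not made up. A row lasts 1/12 s, in which the tool goes at most 41.7 mm and 7.16 degrees, less where a joint would pass 70% of its speed; a pose out of reach is approached as far as the arm can. A call is refused whole if a number of a shift passes 0.0417 or a number of a turn 7.16, either way. A call with a gripper value outside its range is refused whole. "fingers" is the gripper command: -1 is shut, 1 is fully open, values between are in proportion, set as the call begins (left out, the last holds). The fingers move at their own pace and stop on an object; the grip force is fixed at half the most. Time passes only in rows, so rows that do not move let the fingers close. It gives the time, the measured TCP pose, the force and the opening at its end, in the units of the state.
- manip.get_state(): the state, without advancing time (a new reading comes with each control period).
- manip.get_image(name): name is "scene" or "side" or "wrist"; returns (picture, depth): 400x640x3 uint8, red, green, blue; 400x640 float32, mm along the optical axis (not along the pixel's ray), 0 where there is no reading.
- manip.get_calibration(name): a dict with "K" (3x3 intrinsics, pixels), "R" (3x3) and "t" (3): a world point X has camera coordinates R X + t; the wrist camera has in their place "T_tool_cam" (4x4, takes a point from camera to tool coordinates, whose origin is the TCP and whose axes are the tool frame's). Camera axes: x right, y down, z forward; pixel columns grow to the right and rows downward; lengths in mm; the calibration is good to about 2 mm. The wrist camera is an equidistant fisheye: a pixel r from the principal point sees the ray r / f radians off the axis. A picture is of the moment at which its call begins: read the wrist's pose just before it. get_calibration takes no time and is no camera call.
- manip.hand_in(): hands the job in, once; it reports no verdict.
The state is a dict: "t": time; "q": joint angles; "joint_vel": joint speeds; "tau": joint torques, N m; "ee_pos": TCP position; "tcp_rot": TCP orientation; "contact_force": force on the tool from outside, world axes, zero at the start; "torque": the same for the moment, N m; "grip_width": opening from 0.0 (shut) to 1.0 (fully open).
Only numpy, scipy, OpenCV 4.12 (cv2) and the standard library are available. Lean on these libraries where they do the work, as an engineer would, in place of code of your own. Each camera call takes 0.05 s, during which the arm holds its last target.

## Task

The sample wheel in the white housing has one open pocket, turned away out of sight. Roll the wheel round by light fingertip friction on its black rubber tyre (never more than 16 N on the wheel) until the pocket points straight up, within about five degrees, and let it come to rest; then take the tall vial from the rack and seat it upright, right down in the pocket. Let go and leave everything else where it stands.

Things in the scene. Friction and masses are not known exactly. Their poses are not given: they have to be found in the camera images.
- station: White open-topped metal housing of the sample wheel, fixed to the bench (its place and yaw vary), 110 mm (its x) by 206 mm (its y) by 135 mm high. Origin: centre of its underside, on the bench. The wheel's axle runs along its x axis, nominally 100 mm up. Walls 5 mm thick; along both short ends (y = +-103 mm) a 20 mm wide strip covers the top, so only the upper arc of the wheel, rising to about 180 mm above the bench, is open to the fingers.
- cradle: Axle of the wheel, with the wheel that it carries. Origin: on the axle, in the middle of the housing; same axes as the housing. It rides on a stiff vertical spring, about 6 N for each mm that it is pressed down (10 mm travel).
- tyre_mid (a point): Point on the axle inside the middle of the rubber tyre's width; axes as the housing. The tyre is a black rubber disc 30 mm wide along the axle (from 39 to 9 mm on the housing's -x side) and 160 mm across, but it is worn and mounted out of true: its tread lies anywhere from 75 to 85 mm from the axle, depending on which part of it is uppermost, so its exact height must be felt. The rest of the wheel beside it is 140 mm across.
- wheel (a joint): Angle of the wheel about the axle, rad, positive by the right-hand rule about the housing's +x axis: 0 (or a whole turn, 6.283) when the pocket points straight up. When the top of the tyre is moved towards the housing's +y, the angle falls. Starts between 1.3 and 5.0 and turns endlessly either way. Slight bearing friction (0.10 N m) keeps it where it is left; it coasts a little if let go while moving.
- pocket (a point): Centre of the pocket's mouth on the grey-and-aluminium drum (37 mm wide) beside the tyre, 70 mm from the axle and 15.5 mm to the housing's +x side of the middle. The pocket is a round blind hole of 19 mm diameter, 30 mm deep, with a slightly flared mouth, in a white block, the only hole in the wheel. Axes: z points radially outwards from the axle along the pocket, x along the axle.
- rack: White vial rack, fixed to the bench (place and yaw vary), 60 mm (its x) by 150 mm (its y) by 30 mm high, with three round holes 18 mm across and 22 mm deep at y = -45, 0 and +45 mm. Origin: centre of its underside. The tall vial stands in one of the end holes, a short one in the other.
- vial_mid (a point): Centre of the tall vial: amber glass, 16 mm in diameter, 60 mm tall, with a black cap of the same diameter as its top 12 mm. It stands upright in its rack hole with 38 mm showing; its z axis points up through the cap, the point is half-way up (30 mm over its underside). 18 to 35 g. Once fully seated in the pocket its centre is level with the pocket's mouth.
- stub_mid (a point): Bystander: short vial (amber glass, 16 mm in diameter, 34 mm tall, black cap) in the other end hole of the rack; the point is its centre.
- beaker: Bystander: small glass beaker, 52 mm across, 55 mm tall; the point is the centre of its underside.
- dropper: Bystander: amber dropper bottle, 32 mm across, 75 mm tall; the point is the centre of its underside.
- wash: Bystander: white wash bottle, 66 mm across, 170 mm tall; the point is the centre of its underside.
- jar: Bystander: glass jar, 72 mm across, 90 mm tall; the point is the centre of its underside.
- dish: Bystander: flat glass dish, 90 mm across, 14 mm tall; the point is the centre of its underside.
- amber: Bystander: amber bottle, 48 mm across, 110 mm tall; the point is the centre of its underside.

How it is judged (in metres and radians):
On the way:
1. the wheel rests with its pocket pointing straight up (within 8 degrees), nothing touching it and the vial not yet brought to it (angle between pocket's own z axis and vertical below 0.14 rad and velocity of joint wheel between -0.05 and 0.05 rad/s and contact force between cradle and anything else below 0.1 N and distance between vial_mid and pocket above 0.06 m), for 0.2 s.
At the end, for the whole second after the job is handed in: The vial sits cap up at the bottom of the pocket (its centre within 6 mm of the mouth's centre, in line with the pocket within 7 degrees), the pocket points straight up within 8 degrees and the wheel is at rest (angle between pocket's own z axis and vertical below 0.14 rad and distance between vial_mid and pocket below 0.006 m and angle between the z axis of vial_mid and the z axis of pocket, either way round below 0.12 rad and angle between vial_mid's own z axis and vertical below 0.25 rad and velocity of joint wheel between -0.05 and 0.05 rad/s); the robot touches nothing.
It fails at once if more than 16 N on the wheel (contact force between cradle and anything else above 16 N).
It fails at once if another vial, vessel or bottle shifted by more than 30 mm (distance of any of stub_mid, beaker, dropper, wash, jar, dish, amber from where it was at the start of the episode above 0.03 m).
It also fails if it takes over 72 s, if anything falls off the work surface, if the arm or the gripper's body presses on something with over 40 N, if the wrist force passes 120 N, or if a joint passes its speed limit or range.

## Working session

There is one attempt and no reset: what is moved stays moved. The work goes in short steps, Python scripts to look and compute and a tool call to move; the robot and the scene stay as the last step left them, time stands still between calls to the robot, and variables do not carry over. Pictures are saved under pics/ and viewed, and the job is handed in when it is done.

Besides the shell and the picture viewer there is one more tool, called after ">>>" as name(argument=value, ...) on one line, values as JSON. jog_arm: Moves the arm, as the interface text tells. Its arguments: {"type":"object","properties":{"series":{"type":"string"},"fingers":{"type":"number"}},"required":["series"]}

```bash
mkdir -p pics; python3 - <<'E'
from plant import manip
import cv2,numpy as np
s=manip.get_state()
print({k:np.round(np.array(v),3).tolist() for k,v in s.items()})
for n in ["scene","side","wrist"]:
    c=manip.get_calibration(n); print(n,{k:np.round(v,3).tolist() for k,v in c.items()})
    im,d=manip.get_image(n)
    cv2.imwrite(f"pics/{n}0.png",im[:,:,::-1]); np.save(f"{n}0.npy",d)
E
```

```text
{'t': 0.0, 'q': [-0.21, 0.159, 1.598, 0.0, 1.386, -0.21], 'joint_vel': [0.001, -0.002, -0.0, -0.002, 0.0, 0.0], 'tau': [0.0, -39.601, -33.143, -0.0, 0.008, -0.0], 'ee_pos': [574.38, 0.109, 230.299], 'tcp_rot': [[1.0, -0.002, 0.0], [-0.0, 0.0, 1.0], [-0.002, -1.0, 0.0]], 'contact_force': [0.359, -0.216, -0.519], 'torque': [0.06, -0.041, 0.041], 'grip_width': 1.001}
scene {'K': [[400.05, 0.0, 313.817], [0.0, 400.05, 203.256], [0.0, 0.0, 1.0]], 'R': [[-0.057, 0.998, 0.017], [0.706, 0.052, -0.706], [-0.706, -0.029, -0.708]], 't': [23.488, -306.288, 1563.165]}
side {'K': [[491.841, 0.0, 332.132], [0.0, 491.841, 202.21], [0.0, 0.0, 1.0]], 'R': [[-0.807, -0.59, -0.01], [-0.402, 0.561, -0.723], [0.432, -0.58, -0.69]], 't': [453.931, 312.662, 1167.669]}
wrist {'K': [[309.707, 0.0, 322.062], [0.0, 309.707, 201.815], [0.0, 0.0, 1.0]], 'T_tool_cam': [[1.0, 0.002, -0.0, -0.438], [0.001, -0.281, 0.96, -143.847], [0.002, -0.96, -0.281, 72.433], [0.0, 0.0, 0.0, 1.0]]}
```

View pics/scene0.png

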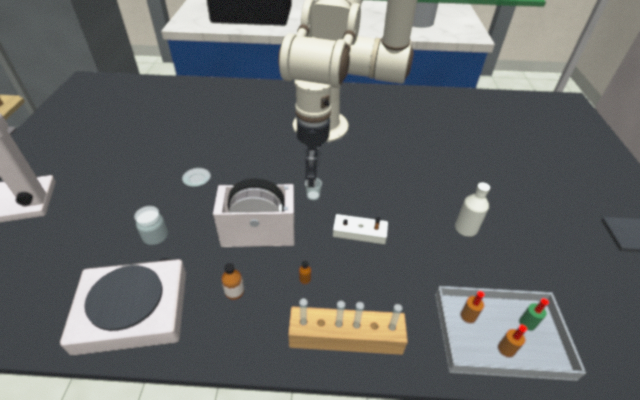

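View pics/side0.png

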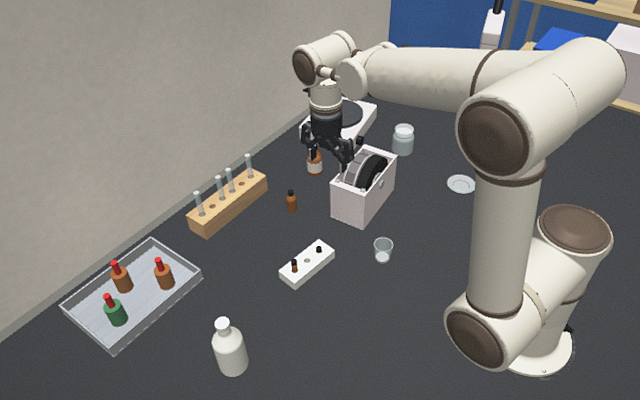

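View pics/wrist0.png

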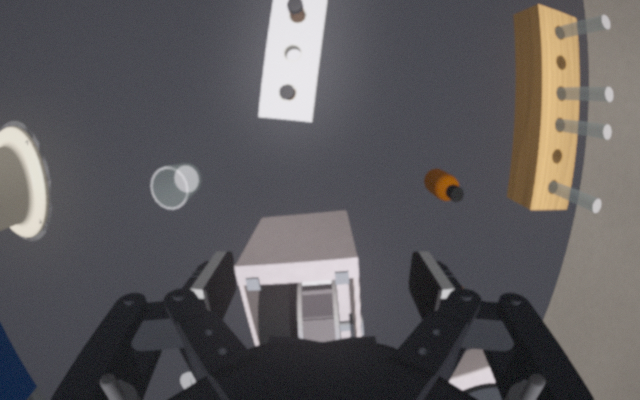

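```bash
cat > h.py <<'E'
import numpy as np,cv2
from plant import manip
def cloud(n,d):
    c=manip.get_calibration(n);K=c["K"];v,u=np.mgrid[:400,:640]
    if n!="wrist":
        P=np.stack([(u-K[0,2])/K[0,0]*d,(v-K[1,2])/K[1,1]*d,d],-1)
        return (P-c["t"])@c["R"]
    x=(u-K[0,2])/K[0,0];y=(v-K[1,2])/K[1,1];r=np.hypot(x,y)+1e-9
    f=np.tan(r)/r
    P=np.stack([x*f*d,y*f*d,d],-1);T=np.array(c["T_tool_cam"]);P=P@T[:3,:3].T+T[:3,3]
    s=manip.get_state()
    return P@np.array(s["tcp_rot"]).T+np.array(s["ee_pos"])
E
python3 - <<'E'
from h import *
for n in ["scene","side","wrist"]:
    d=np.load(n+"0.npy");P=cloud(n,d);im=cv2.imread(f"pics/{n}0.png")
    ok=(d>0)
    if n=="wrist":
        v,u=np.mgrid[:400,:640]; ok&=(d>100)
    X=P[ok]
    for nm,b,zr in [("station",(400,750,-300,80),(128,141)),("rack",(450,800,30,350),(25,34))]:
        m=(X[:,0]>b[0])&(X[:,0]<b[1])&(X[:,1]>b[2])&(X[:,1]<b[3])&(X[:,2]>zr[0])&(X[:,2]<zr[1])
        Y=X[m]; 
        if len(Y)<10: print(n,nm,len(Y)); continue
        r=cv2.minAreaRect(Y[:,:2].astype(np.float32)); print(n,nm,len(Y),np.round(r[0]),np.round(r[1]),round(r[2],2),"z",np.median(Y[:,2]))
    # bench height
    m=(abs(X[:,2])<10)&(X[:,0]>300)&(X[:,0]<900)&(abs(X[:,1])<400); print(n,"bench",np.median(X[m][:,2]))
E
python3 - <<'E'
import cv2
a=cv2.imread('pics/scene0.png')[160:270,190:410]; cv2.imwrite('pics/c1.png',cv2.resize(a,None,fx=3.6,fy=3.6,interpolation=cv2.INTER_CUBIC))
a=cv2.imread('pics/side0.png')[130:300,260:430]; cv2.imwrite('pics/c2.png',cv2.resize(a,None,fx=3.5,fy=3.5,interpolation=cv2.INTER_CUBIC))
E
```

```text
scene station 953 [ 563. -155.] [115. 207.] 5.11 z 133.60000054937922
scene rack 802 [621. 228.] [388. 134.] 48.96 z 29.086656948727065
scene bench -0.7916065210963699
side station 793 [ 559. -155.] [114. 215.] 5.56 z 133.8948756907635
side rack 947 [620. 231.] [393. 131.] 48.58 z 29.271973279004442
side bench -0.5588632164487629
wrist station 4863 [554. -99.] [111.  97.] 5.79 z 136.14995775233461
wrist rack 5841 [540. 138.] [143.  61.] 83.57 z 31.391800281962617
wrist bench 1.391516780348283
```

View pics/c1.png

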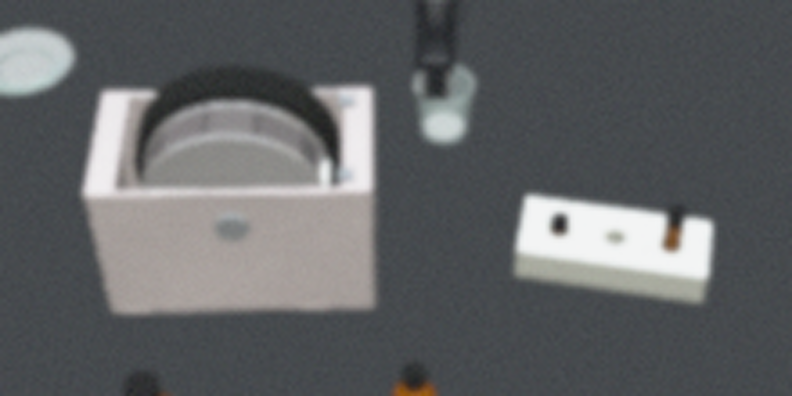

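View pics/c2.png

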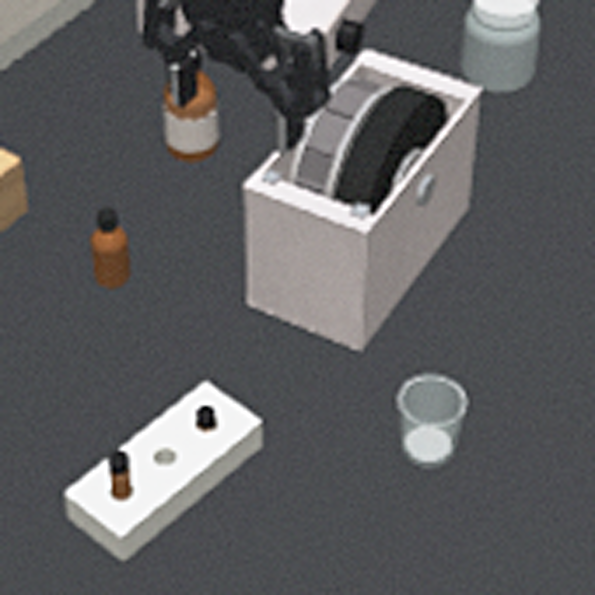

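>>> jog_arm(series="-0.004 0 -0.013 0 0 0;-0.004 0 -0.013 0 0 0;-0.004 0 -0.013 0 0 0;-0.004 0 -0.013 0 0 0;-0.004 0 -0.013 0 0 0;-0.004 0 -0.013 0 0 0;-0.004 0 -0.013 0 0 0;-0.003 0 -0.013 0 0 0;-0.003 0 -0.013 0 0 0;-0.003 0 -0.013 0 0 0;0 0 0 0 -2.7 0;0 0 0 0 -2.6 0;0 0 0 0 0 0;0 0 0 0 0 0", fingers=-1)

```text
t: 1.32
ee_pos: [537.9, -130.6, 231.3]
tcp_rot: [[0.996, 0.0, -0.091], [0.091, -0.0, 0.996], [0.0, -1.0, -0.0]]
contact_force: [0.1, -0.5, 0.2]
grip_width: -0.002
```

```bash
cat > snap.py <<'E'
import sys
from h import *
s=manip.get_state();print(s["t"],np.round(s["ee_pos"],1),np.round(s["tcp_rot"],3).tolist(),np.round(s["contact_force"],2),round(s["grip_width"],3))
for n in sys.argv[2:]:
    im,d=manip.get_image(n)
    cv2.imwrite(f"pics/{n}{sys.argv[1]}.png",im[:,:,::-1]); np.save(f"{n}{sys.argv[1]}.npy",cloud(n,d))
E
python3 snap.py 1 wrist side
```

```text
1.3167 [ 537.9 -130.6  231.3] [[0.996, 0.0, -0.091], [0.091, -0.0, 0.996], [0.0, -1.0, -0.0]] [ 0.15 -0.49  0.18] -0.002
```

View pics/wrist1.png

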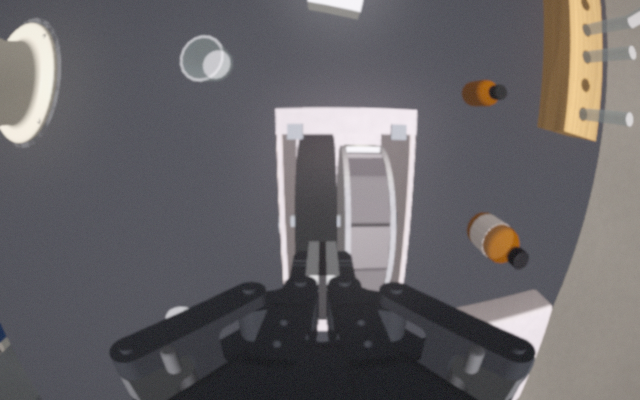

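```bash
python3 - <<'E'
from h import *
P=np.load("wrist1.npy")
for (u,v) in [(277,110),(416,110),(277,118),(414,118),(318,140),(318,170),(318,200),(318,225),(365,150),(370,200),(370,245),(345,107),(295,131),(399,131)]:
    print((u,v),np.round(P[v,u],1))
im=cv2.imread("pics/wrist1.png")
X=P.reshape(-1,3); m=(abs(X[:,2]-135)<6)&(X[:,0]>450)&(X[:,0]<680)&(X[:,1]<0)&(X[:,1]>-300)&(np.arange(len(X))//640<260)
r=cv2.minAreaRect(X[m][:,:2].astype(np.float32));print(r,np.median(X[m][:,2]), m.sum())
a=im[90:290,250:440];cv2.imwrite("pics/c3.png",cv2.resize(a,None,fx=3,fy=3,interpolation=cv2.INTER_CUBIC))
E
```

```text
(277, 110) [496.2 -58.2 136.4]
(416, 110) [603.6 -46.5 136.3]
(277, 118) [496.8 -64.4 136.9]
(414, 118) [531.  -58.2 375.1]
(318, 140) [529.5 -80.4 118.9]
(318, 170) [531.7 -99.6 151.2]
(318, 200) [ 533.6 -117.9  166.9]
(318, 225) [ 535.1 -134.   173.7]
(365, 150) [570.  -85.3 114.2]
(370, 200) [ 571.6 -116.7  158.7]
(370, 245) [ 574.8 -148.4  168.1]
(345, 107) [557.2 -47.6   0.9]
(295, 131) [511.7 -73.3 139.4]
(399, 131) [591.1 -64.9 139.1]
((555.509033203125, -115.8579330444336), (110.96708679199219, 129.61917114257812), 5.334624767303467) 136.14204022629607 6562
```

View pics/c3.png

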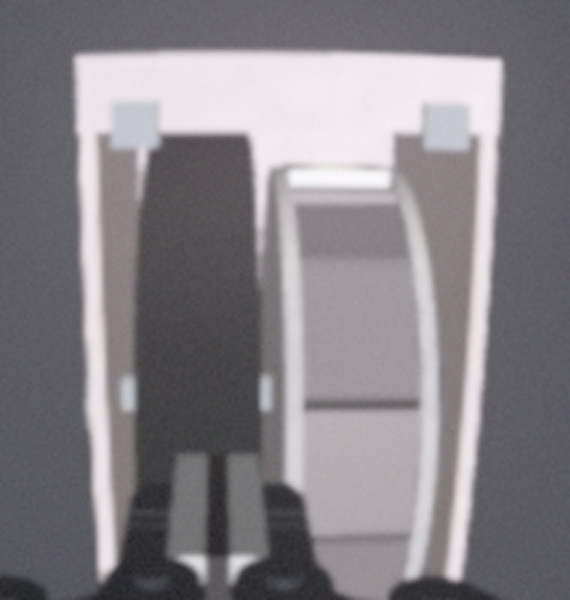

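>>> jog_arm(series="-0.005 0.01 0 0 0 0;0 0.01 0 0 0 0;0 0.01 0 0 0 0;0 0.01 0 0 0 0;0 0.009 0 0 0 0;0 0 0 0 0 0;0 0 0 0 0 0")

```text
t: 2.0
ee_pos: [532.6, -130.2, 181.4]
tcp_rot: [[0.996, -0.002, -0.092], [0.092, 0.001, 0.996], [-0.002, -1.0, 0.001]]
contact_force: [0.6, -0.0, 0.2]
grip_width: -0.002
```

>>> jog_arm(series="0 0.001 0 0 0 0;0 0.0 0 0 0 0")

```text
t: 2.17
ee_pos: [533.4, -130.7, 181.8]
tcp_rot: [[0.996, 0.001, -0.092], [0.092, -0.0, 0.996], [0.001, -1.0, -0.001]]
contact_force: [-0.2, -0.1, -0.1]
grip_width: 0.001
```

>>> jog_arm(series="0 0.001 0 0 0 0;0 0.0 0 0 0 0")

```text
t: 2.33
ee_pos: [533.2, -130.6, 180.6]
tcp_rot: [[0.996, 0.001, -0.092], [0.092, -0.0, 0.996], [0.001, -1.0, -0.0]]
contact_force: [-0.2, 0.4, -0.1]
grip_width: -0.001
```

>>> jog_arm(series="0 0.001 0 0 0 0;0 0.0 0 0 0 0")

```text
t: 2.5
ee_pos: [533.0, -130.5, 179.3]
tcp_rot: [[0.996, 0.0, -0.092], [0.092, -0.0, 0.996], [0.0, -1.0, -0.0]]
contact_force: [-0.1, -0.4, -1.1]
grip_width: 0.003
```

>>> jog_arm(series="0 0.001 0 0 0 0;0 0.0 0 0 0 0")

```text
t: 2.67
ee_pos: [532.9, -130.4, 178.2]
tcp_rot: [[0.996, -0.0, -0.092], [0.092, 0.0, 0.996], [-0.0, -1.0, 0.0]]
contact_force: [-0.5, 0.8, -0.2]
grip_width: 0.001
```

>>> jog_arm(series="0 0.001 0 0 0 0;0 0.0 0 0 0 0")

```text
t: 2.83
ee_pos: [532.9, -130.4, 177.1]
tcp_rot: [[0.996, -0.0, -0.092], [0.092, 0.0, 0.996], [-0.0, -1.0, 0.0]]
contact_force: [-0.2, 1.0, -0.3]
grip_width: -0.004
```

>>> jog_arm(series="0 0.001 0 0 0 0;0 0.0 0 0 0 0")

```text
t: 3.0
ee_pos: [532.9, -130.4, 176.1]
tcp_rot: [[0.996, -0.0, -0.092], [0.092, 0.0, 0.996], [-0.0, -1.0, 0.0]]
contact_force: [0.4, 0.3, 0.4]
grip_width: 0.0
```

>>> jog_arm(series="0 0.001 0 0 0 0;0 0.0 0 0 0 0")

```text
t: 3.17
ee_pos: [532.9, -130.4, 175.1]
tcp_rot: [[0.996, -0.0, -0.092], [0.092, 0.0, 0.996], [-0.0, -1.0, 0.0]]
contact_force: [0.5, -0.3, -0.3]
grip_width: 0.001
```

>>> jog_arm(series="0 0.001 0 0 0 0;0 0.0 0 0 0 0")

```text
t: 3.33
ee_pos: [532.9, -130.4, 174.1]
tcp_rot: [[0.996, -0.0, -0.092], [0.092, 0.0, 0.996], [-0.0, -1.0, 0.0]]
contact_force: [0.2, 0.6, 0.0]
grip_width: -0.001
```

>>> jog_arm(series="0 0.001 0 0 0 0;0 0.0 0 0 0 0")

```text
t: 3.5
ee_pos: [532.9, -130.4, 173.1]
tcp_rot: [[0.996, -0.0, -0.092], [0.092, 0.0, 0.996], [-0.0, -1.0, 0.0]]
contact_force: [-0.4, -0.8, -0.3]
grip_width: 0.005
```

>>> jog_arm(series="0 0.001 0 0 0 0;0 0.0 0 0 0 0")

```text
t: 3.67
ee_pos: [533.1, -130.5, 172.4]
tcp_rot: [[0.996, 0.0, -0.092], [0.092, -0.0, 0.996], [0.0, -1.0, -0.0]]
contact_force: [-0.0, 1.1, 1.2]
grip_width: 0.002
```

>>> jog_arm(series="0 0.001 0 0 0 0;0 0.0 0 0 0 0")

```text
t: 3.83
ee_pos: [533.2, -130.6, 171.8]
tcp_rot: [[0.996, 0.0, -0.092], [0.092, -0.0, 0.996], [0.0, -1.0, -0.0]]
contact_force: [-1.1, 1.6, 4.1]
grip_width: 0.003
```

>>> jog_arm(series="0 0.0008 0 0 0 0;0 0.0 0 0 0 0")

```text
t: 4.0
ee_pos: [533.2, -130.6, 171.3]
tcp_rot: [[0.996, 0.001, -0.092], [0.092, -0.0, 0.996], [0.001, -1.0, -0.0]]
contact_force: [-3.5, 0.9, 6.4]
grip_width: 0.002
```

>>> jog_arm(series="0 -0.0003 -0.003 0 0 0;0 -0.0003 -0.003 0 0 0")

```text
t: 4.17
ee_pos: [533.7, -136.1, 172.1]
tcp_rot: [[0.996, 0.0, -0.093], [0.093, 0.001, 0.996], [0.0, -1.0, 0.001]]
contact_force: [-3.0, 2.3, 8.7]
grip_width: 0.002
```

>>> jog_arm(series="0 -0.0002 -0.003 0 0 0;0 -0.0002 -0.003 0 0 0")

```text
t: 4.33
ee_pos: [534.4, -142.4, 172.9]
tcp_rot: [[0.996, 0.001, -0.093], [0.093, -0.0, 0.996], [0.001, -1.0, -0.0]]
contact_force: [-4.3, 2.9, 9.6]
grip_width: 0.002
```

>>> jog_arm(series="0 -0.0006 -0.003 0 0 0;0 -0.0005 -0.003 0 0 0")

```text
t: 4.5
ee_pos: [534.9, -148.6, 173.9]
tcp_rot: [[0.996, 0.001, -0.092], [0.092, -0.0, 0.996], [0.001, -1.0, -0.0]]
contact_force: [-2.3, 1.1, 7.4]
grip_width: 0.001
```

>>> jog_arm(series="0 -0.0003 -0.003 0 0 0;0 -0.0003 -0.003 0 0 0")

```text
t: 4.67
ee_pos: [535.4, -154.6, 174.2]
tcp_rot: [[0.996, 0.001, -0.092], [0.092, -0.0, 0.996], [0.0, -1.0, -0.0]]
contact_force: [-2.0, 1.6, 5.9]
grip_width: 0.004
```

```bash
python3 snap.py 2 wrist
```

```text
4.6667 [ 535.4 -154.6  174.2] [[0.996, 0.001, -0.092], [0.092, -0.0, 0.996], [0.0, -1.0, -0.0]] [-2.01  1.63  5.86] 0.004
```

View pics/wrist2.png

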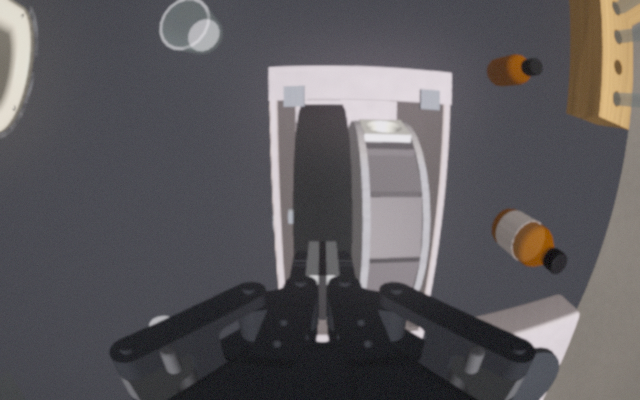

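>>> jog_arm(series="0 -0.0001 -0.003 0 0 0;0 -0.0001 -0.003 0 0 0;0 0 -0.003 0 0 0")

```text
t: 4.97
ee_pos: [536.3, -163.5, 174.3]
tcp_rot: [[0.996, 0.001, -0.093], [0.093, -0.0, 0.996], [0.001, -1.0, -0.0]]
contact_force: [-1.2, 1.6, 7.0]
grip_width: 0.001
```

>>> jog_arm(series="0 0 -0.003 0 0 0;0 0 -0.003 0 0 0;0 0 -0.003 0 0 0")

```text
t: 5.22
ee_pos: [537.2, -172.5, 174.2]
tcp_rot: [[0.996, 0.001, -0.092], [0.092, -0.0, 0.996], [0.001, -1.0, -0.0]]
contact_force: [-1.9, 1.8, 4.5]
grip_width: 0.0
```

>>> jog_arm(series="0 0.0003 -0.003 0 0 0;0 0.0004 -0.003 0 0 0;0 0.0005 -0.003 0 0 0")

```text
t: 5.47
ee_pos: [538.0, -181.7, 172.7]
tcp_rot: [[0.996, 0.001, -0.092], [0.092, -0.001, 0.996], [0.001, -1.0, -0.001]]
contact_force: [-0.3, 0.5, 5.0]
grip_width: 0.001
```

>>> jog_arm(series="0 0.0006 -0.003 0 0 0;0 0.0006 -0.002 0 0 0;0 0 0 0 0 0;0 -0.01 0 0 0 0;0 -0.01 0 0 0 0;0 0 0 0 0 0")

```text
t: 5.97
ee_pos: [539.2, -186.6, 193.3]
tcp_rot: [[0.996, 0.003, -0.093], [0.093, -0.001, 0.996], [0.003, -1.0, -0.002]]
contact_force: [-0.3, -0.6, 0.3]
grip_width: 0.0
```

```bash
python3 snap.py 3 wrist; python3 - <<'E'
from h import *
im=cv2.imread("pics/wrist3.png")
a=im[40:290,250:480];cv2.imwrite("pics/c4.png",cv2.resize(a,None,fx=2.4,fy=2.4,interpolation=cv2.INTER_CUBIC))
E
```

```text
5.9667 [ 539.2 -186.6  193.3] [[0.996, 0.003, -0.093], [0.093, -0.001, 0.996], [0.003, -1.0, -0.002]] [-0.29 -0.62  0.32] 0.0
```

View pics/c4.png

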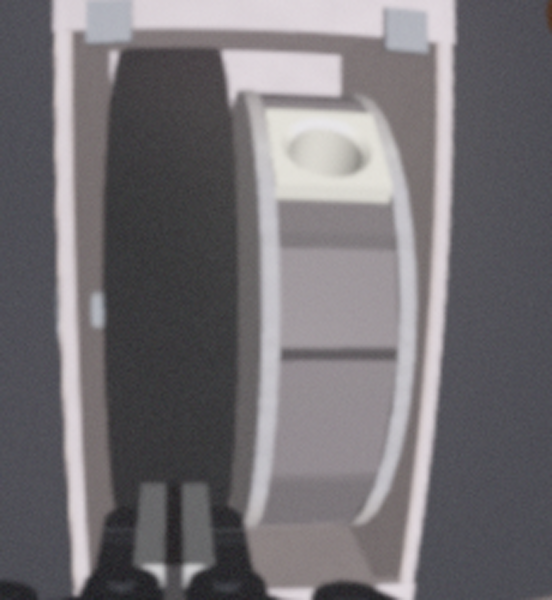

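```bash
cat >> h.py <<'E'
ST=np.array([559.1,-153.9,100.]);YAW=np.radians(5.33)
RS=np.array([[np.cos(YAW),-np.sin(YAW),0],[np.sin(YAW),np.cos(YAW),0],[0,0,1]])
def ray(u,v,pos,rot):
    c=manip.get_calibration("wrist");K=c["K"];x=(u-K[0,2])/K[0,0];y=(v-K[1,2])/K[1,1];r=np.hypot(x,y)+1e-9
    D=np.array([np.sin(r)*x/r,np.sin(r)*y/r,np.cos(r)]);T=np.array(c["T_tool_cam"]);rot=np.array(rot)
    return np.array(pos)+rot@T[:3,3], rot@T[:3,:3]@D
def cyl(u,v,pos,rot,R=70):
    o,d=ray(u,v,pos,rot);o=RS.T@(o-ST);d=RS.T@d
    a=d[1]**2+d[2]**2;b=o[1]*d[1]+o[2]*d[2];c=o[1]**2+o[2]**2-R*R
    s=(-b-np.sqrt(b*b-a*c))/a;p=o+s*d
    return p,np.arctan2(-p[1],p[2])
E
python3 - <<'E'
from h import *
s=manip.get_state()
P=np.load("wrist3.npy")
for c in [(326,153),(326,122),(326,180),(285,150),(368,150),(328,107),(332,197)]:
    u,v=250+c[0]/2.4,40+c[1]/2.4
    p,a=cyl(u,v,s["ee_pos"],s["tcp_rot"]);print(c,np.round(p,1),round(np.degrees(a),1), np.round(RS.T@(P[int(v),int(u)]-ST),1))
E
```

```text
(326, 153) [14.7 48.6 50.3] -44.0 [17.6 49.7 34. ]
(326, 122) [16.7 57.3 40.2] -55.0 [16.2 57.8 39.8]
(326, 180) [13.7 41.8 56.1] -36.7 [12.7 41.8 58.2]
(285, 150) [ 4.4 49.  50. ] -44.4 [ 4.1 49.3 48.6]
(368, 150) [26. 50. 49.] -45.6 [26.  50.4 48. ]
(328, 107) [18.9 62.2 32.2] -62.6 [19.  62.8 29.4]
(332, 197) [14.6 37.7 58.9] -32.6 [15.1 37.7 55.9]
```

>>> jog_arm(series="0 0 0.012 0 0 0;0 0 0.012 0 0 0;0 0 0.012 0 0 0;0 0 0.012 0 0 0;0 0 0.012 0 0 0;0 0.007 0 0 0 0;0 0.007 0 0 0 0;0 0.002 0 0 0 0;0 0 0 0 0 0")

```text
t: 6.77
ee_pos: [532.1, -126.3, 173.8]
tcp_rot: [[0.996, -0.002, -0.092], [0.092, 0.001, 0.996], [-0.002, -1.0, 0.001]]
contact_force: [-0.8, 0.4, 0.5]
grip_width: -0.004
```

>>> jog_arm(series="0 0.001 0 0 0 0;0 0.0 0 0 0 0")

```text
t: 6.93
ee_pos: [532.6, -126.9, 173.9]
tcp_rot: [[0.996, -0.0, -0.092], [0.092, 0.0, 0.996], [-0.0, -1.0, 0.0]]
contact_force: [-0.8, 1.0, -0.2]
grip_width: 0.002
```

>>> jog_arm(series="0 0.001 0 0 0 0;0 0.0 0 0 0 0")

```text
t: 7.1
ee_pos: [532.7, -126.9, 173.3]
tcp_rot: [[0.996, 0.0, -0.092], [0.092, -0.0, 0.996], [0.0, -1.0, -0.0]]
contact_force: [-1.8, 1.0, 2.4]
grip_width: 0.003
```

>>> jog_arm(series="0 0.001 0 0 0 0;0 0.0 0 0 0 0")

```text
t: 7.27
ee_pos: [532.8, -126.8, 172.7]
tcp_rot: [[0.996, 0.0, -0.092], [0.092, -0.001, 0.996], [0.0, -1.0, -0.001]]
contact_force: [-2.7, 0.9, 7.2]
grip_width: 0.001
```

>>> jog_arm(series="0 -0.0004 -0.003 0 0 0;0 -0.0004 -0.003 0 0 0;0 -0.0004 -0.003 0 0 0")

```text
t: 7.52
ee_pos: [533.6, -135.3, 174.3]
tcp_rot: [[0.996, 0.0, -0.093], [0.093, 0.0, 0.996], [0.0, -1.0, 0.0]]
contact_force: [-4.3, 3.0, 7.9]
grip_width: -0.004
```

>>> jog_arm(series="0 -0.0003 -0.003 0 0 0;0 -0.0003 -0.003 0 0 0;0 -0.0003 -0.003 0 0 0")

```text
t: 7.77
ee_pos: [534.5, -144.7, 175.6]
tcp_rot: [[0.996, 0.001, -0.092], [0.092, -0.001, 0.996], [0.0, -1.0, -0.001]]
contact_force: [-4.8, 2.6, 9.7]
grip_width: -0.003
```

>>> jog_arm(series="0 -0.0005 -0.003 0 0 0;0 -0.0005 -0.003 0 0 0;0 -0.0004 -0.003 0 0 0")

```text
t: 8.02
ee_pos: [535.3, -153.7, 176.7]
tcp_rot: [[0.996, 0.001, -0.092], [0.092, -0.001, 0.996], [0.0, -1.0, -0.001]]
contact_force: [-2.6, 0.7, 6.3]
grip_width: -0.002
```

>>> jog_arm(series="0 -0.0003 -0.003 0 0 0;0 -0.0003 -0.003 0 0 0;0 -0.0002 -0.003 0 0 0")

```text
t: 8.27
ee_pos: [536.1, -162.7, 177.3]
tcp_rot: [[0.996, 0.001, -0.092], [0.092, -0.0, 0.996], [0.0, -1.0, -0.0]]
contact_force: [-2.7, 1.1, 5.8]
grip_width: 0.002
```

>>> jog_arm(series="0 -0.0001 -0.003 0 0 0;0 0 -0.003 0 0 0;0 0 -0.003 0 0 0")

```text
t: 8.52
ee_pos: [537.0, -171.7, 177.2]
tcp_rot: [[0.996, 0.001, -0.092], [0.092, -0.001, 0.996], [0.001, -1.0, -0.001]]
contact_force: [-0.7, 1.3, 4.6]
grip_width: 0.002
```

>>> jog_arm(series="0 0.0003 -0.003 0 0 0;0 0.0003 -0.002 0 0 0;0 0.0003 -0.002 0 0 0;0 0 -0.001 0 0 0;0 0 0 0 0 0;0 0 0 0 0 0")

```text
t: 9.02
ee_pos: [537.8, -179.9, 176.0]
tcp_rot: [[0.996, 0.001, -0.092], [0.092, -0.001, 0.996], [0.001, -1.0, -0.001]]
contact_force: [-2.0, 0.1, 4.8]
grip_width: 0.004
```

```bash
python3 snap.py 4 wrist; python3 - <<'E'
from h import *
im=cv2.imread("pics/wrist4.png")
a=im[40:290,250:480];cv2.imwrite("pics/c5.png",cv2.resize(a,None,fx=2.4,fy=2.4,interpolation=cv2.INTER_CUBIC))
E
```

```text
9.0167 [ 537.8 -179.9  176. ] [[0.996, 0.001, -0.092], [0.092, -0.001, 0.996], [0.001, -1.0, -0.001]] [-1.96  0.12  4.78] 0.004
```

View pics/c5.png

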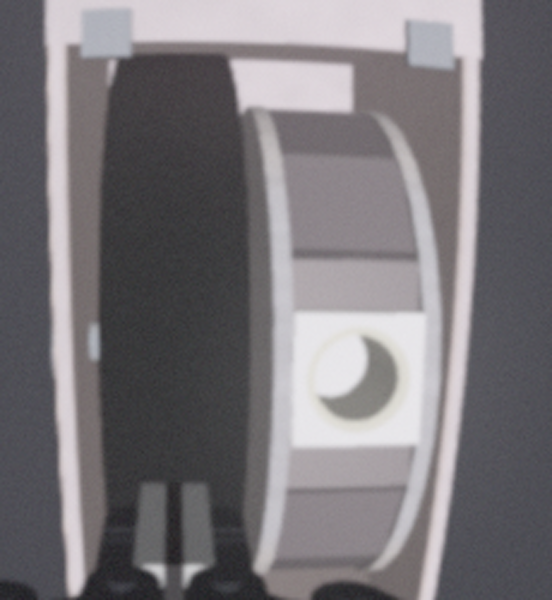

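```bash
cat > ang.py <<'E'
import sys
from h import *
s=manip.get_state()
print("drop due to press ~",s["contact_force"][2]/6)
for a in sys.argv[1:]:
    c=list(map(float,a.split(",")));u,v=250+c[0]/2.4,40+c[1]/2.4
    p,a=cyl(u,v,s["ee_pos"],s["tcp_rot"]);print(c,np.round(p,1),round(np.degrees(a),1),"world",np.round(RS@p+ST,1))
E
python3 ang.py 356,375 356,327 356,421 308,376 406,376 358,312 357,446
```

```text
drop due to press ~ 0.8367528797744566
[356.0, 375.0] [15.2  7.5 69.6] -6.1 world [ 573.5 -145.   169.6]
[356.0, 327.0] [15.  17.6 67.8] -14.5 world [ 572.4 -135.   167.8]
[356.0, 421.0] [15.9 -2.8 69.9] 2.3 world [ 575.2 -155.2  169.9]
[308.0, 376.0] [ 4.7  7.2 69.6] -5.9 world [ 563.1 -146.3  169.6]
[406.0, 376.0] [26.6  7.3 69.6] -6.0 world [ 584.9 -144.1  169.6]
[358.0, 312.0] [15.5 20.7 66.9] -17.2 world [ 572.6 -131.9  166.9]
[357.0, 446.0] [16.7 -8.8 69.4] 7.2 world [ 576.6 -161.1  169.4]
```

>>> jog_arm(series="0 0.0004 -0.002 0 0 0;0 0.0004 -0.002 0 0 0;0 0.0004 -0.002 0 0 0;0 0.0003 -0.0015 0 0 0;0 0 0 0 0 0;0 0 0 0 0 0")

```text
t: 9.57
ee_pos: [538.5, -187.2, 174.3]
tcp_rot: [[0.996, 0.001, -0.092], [0.092, -0.001, 0.996], [0.001, -1.0, -0.001]]
contact_force: [-0.9, -1.4, 6.1]
grip_width: 0.004
```

```bash
python3 snap.py 5 wrist; python3 - <<'E'
from h import *
im=cv2.imread("pics/wrist5.png")
a=im[40:290,250:480];cv2.imwrite("pics/c6.png",cv2.resize(a,None,fx=2.4,fy=2.4,interpolation=cv2.INTER_CUBIC))
E
```

```text
9.5667 [ 538.5 -187.2  174.3] [[0.996, 0.001, -0.092], [0.092, -0.001, 0.996], [0.001, -1.0, -0.001]] [-0.9  -1.44  6.1 ] 0.004
```

View pics/c6.png

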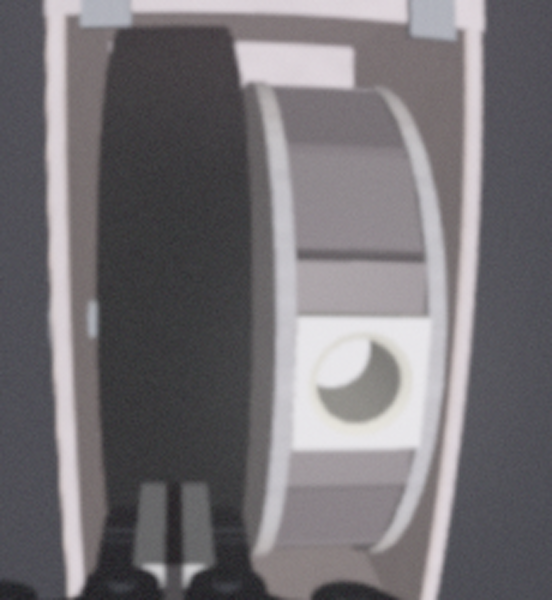

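```bash
python3 ang.py 359,378 362,317 358,451 310,378 410,378
```

```text
drop due to press ~ 0.8933226231591528
[359.0, 378.0] [15.3  0.1 70. ] -0.1 world [ 574.3 -152.3  170. ]
[362.0, 317.0] [15.4 13.  68.8] -10.7 world [ 573.3 -139.5  168.8]
[358.0, 451.0] [ 17.  -17.2  67.8] 14.2 world [ 577.6 -169.5  167.8]
[310.0, 378.0] [ 4.7  0.1 70. ] -0.1 world [ 563.7 -153.4  170. ]
[410.0, 378.0] [26.8  0.2 70. ] -0.1 world [ 585.7 -151.2  170. ]
```

>>> jog_arm(series="0 -0.002 0 0 0 0;0 -0.01 0 0 0 0;0 -0.02 0 0 0 0;0 -0.02 0 0 0 0;0 -0.02 0 0 0 0;0 -0.02 0.005 0 0 0;0 -0.02 0.005 0 0 0;0 -0.015 0.005 0 0 0;0 0 0 0 0 0;0 0 0 0 0 0;0 0 0 0 0 0")

```text
t: 10.53
ee_pos: [536.4, -171.5, 299.5]
tcp_rot: [[0.996, -0.002, -0.093], [0.093, 0.001, 0.996], [-0.002, -1.0, 0.001]]
contact_force: [-0.0, 0.3, -0.8]
grip_width: 0.0
```

```bash
python3 snap.py 6 wrist side;  python3 - <<'E'
from h import *
im=cv2.imread("pics/wrist6.png")
a=im[80:330,240:470];cv2.imwrite("pics/c7.png",cv2.resize(a,None,fx=2.4,fy=2.4,interpolation=cv2.INTER_CUBIC))
E
```

```text
10.5333 [ 536.4 -171.5  299.5] [[0.996, -0.002, -0.093], [0.093, 0.001, 0.996], [-0.002, -1.0, 0.001]] [-0.01  0.3  -0.8 ] 0.0
```

View pics/wrist6.png

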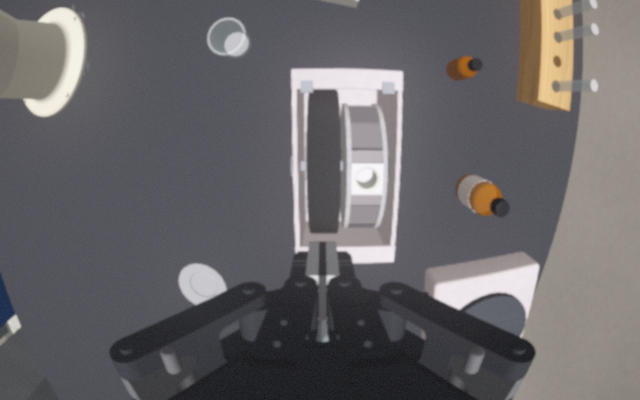

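View pics/side6.png

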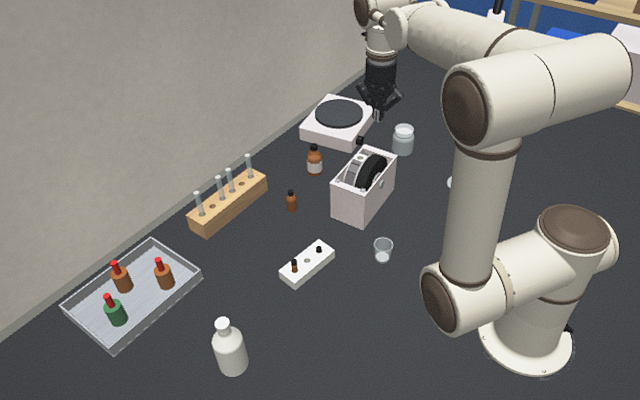

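```bash
python3 - <<'E'
from h import *
P=np.load("wrist6.npy");X=P.reshape(-1,3);v,u=np.mgrid[:400,:640];u=u.ravel();v=v.ravel()
m=(abs(X[:,2]-136)<5)&(u>280)&(u<410)&(v<270)&~((u>300)&(u<342)&(v>235))
r=cv2.minAreaRect(X[m][:,:2].astype(np.float32));print(r,m.sum())
Y=X[m]; q=(Y-ST)@RS
print(np.percentile(q[:,0],[.5,1,99,99.5]),np.percentile(q[:,1],[.5,1,99,99.5]),np.median(q[:,2])+100)
# drum sym: points in drum at x 0..33 with r
q=(X-ST)@RS; m=(q[:,0]>5)&(q[:,0]<26)&(q[:,2]>10)&(q[:,2]<90)&(np.hypot(q[:,1],q[:,2])<78)&(u>330)&(u<395)&(v<250)
A=q[m]; M=np.c_[2*A[:,1:],np.ones(len(A))];sol=np.linalg.lstsq(M,(A[:,1:]**2).sum(1),rcond=None)[0];print("drum circle y,z,R",sol[0],sol[1],np.sqrt(sol[2]+sol[0]**2+sol[1]**2),len(A))
s=manip.get_state()
def c(uc,vc,R=70):
    return cyl(240+uc/2.4,80+vc/2.4,s["ee_pos"],s["tcp_rot"],R)
E
```

```text
((558.8171997070312, -153.65585327148438), (110.6717529296875, 206.1210174560547), 5.511843681335449) 5405
[-55.37667019 -55.02048703  54.17411495  54.57885125] [-101.61624057 -100.73082209  102.17720044  102.42776409] 135.74238252669744
drum circle y,z,R 2.4040450601409993 14.617589807988303 55.17139430331782 2679
```

View pics/c7.png

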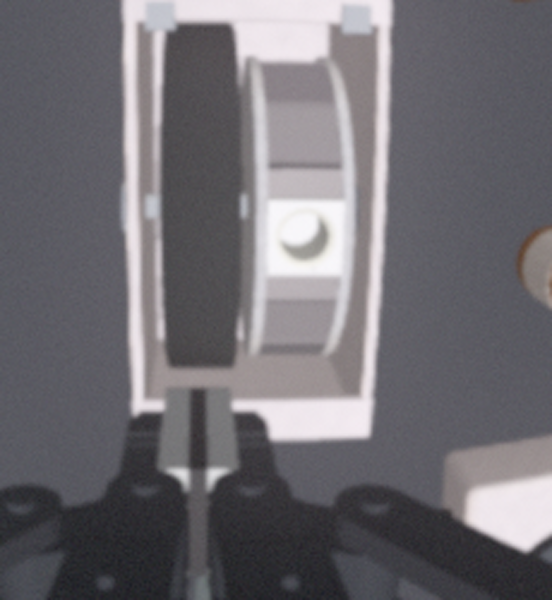

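```bash
python3 - <<'E'
from h import *
s=manip.get_state()
for uc,vc in [(304,234),(305,201),(303,276),(277,235),(331,235),(304,208),(304,261)]:
    p,a=cyl(240+uc/2.4,80+vc/2.4,s["ee_pos"],s["tcp_rot"]);print(np.round(p,1),round(np.degrees(a),1),np.round(RS@p+ST,1))
E
```

```text
[15.1  0.3 70. ] -0.2 [ 574.2 -152.2  170. ]
[15.3 12.7 68.8] -10.5 [ 573.1 -139.8  168.8]
[ 15.7 -16.6  68. ] 13.8 [ 576.2 -169.   168. ]
[ 4.9 -0.2 70. ] 0.1 [ 564.  -153.6  170. ]
[25.5  0.  70. ] -0.0 [ 584.5 -151.5  170. ]
[14.9 10.1 69.3] -8.3 [ 573.  -142.4  169.3]
[ 15.6 -10.4  69.2] 8.5 [ 575.6 -162.8  169.2]
```

>>> jog_arm(series="0 0 0.03 0 6 0;0 0 0.03 0 6 0;0.003 0 0.03 0 6 0;0.006 0 0.03 0 6 0;0.01 0 0.03 0 6 0", fingers=0.2)

```text
t: 11.05
ee_pos: [571.7, -27.7, 300.0]
tcp_rot: [[0.906, -0.002, 0.423], [-0.423, 0.001, 0.906], [-0.002, -1.0, -0.0]]
contact_force: [0.1, 0.3, -0.6]
grip_width: 0.598
```

```bash
python3 -c "
from h import *
s=manip.get_state();print(np.round(s['q'],3),s['ee_pos'],np.round(s['tcp_rot'],3).tolist())"
```

```text
[-0.26   0.116  1.509  0.     1.519  0.177] [571.66616508 -27.71625664 300.02021576] [[0.906, -0.002, 0.423], [-0.423, 0.001, 0.906], [-0.002, -1.0, -0.0]]
```

>>> jog_arm(series="0 0 0 0 5.96 0;0 0 0 0 5.96 0;0 0 0 0 5.96 0;0 0 0 0 5.96 0;0 0 0 0 5.96 0;0 0 0 0 5.96 0;0 0 0 0 5.96 0;0 0 0 0 5.96 0;0 0 0 0 5.96 0;0 0 0 0 5.96 0;-0.03 0 0 0 0 0;-0.03 0 0 0 0 0;-0.03 0 0 0 0 0;-0.03 0 0 0 0 0;-0.03 0.01 0 0 0 0;-0.03 0.02 0 0 0 0;0 0.02 0 0 0 0;0 0.02 0 0 0 0;0 0 0 0 0 0;0 0 0 0 0 0", fingers=0)

```text
t: 12.72
ee_pos: [553.4, 149.6, 229.1]
tcp_rot: [[0.099, -0.004, 0.995], [-0.995, -0.0, 0.099], [-0.0, -1.0, -0.004]]
contact_force: [0.9, -1.1, 0.4]
grip_width: 0.502
```

```bash
python3 snap.py 7 wrist
```

```text
12.7167 [553.4 149.6 229.1] [[0.099, -0.004, 0.995], [-0.995, -0.0, 0.099], [-0.0, -1.0, -0.004]] [ 0.94 -1.14  0.37] 0.502
```

View pics/wrist7.png

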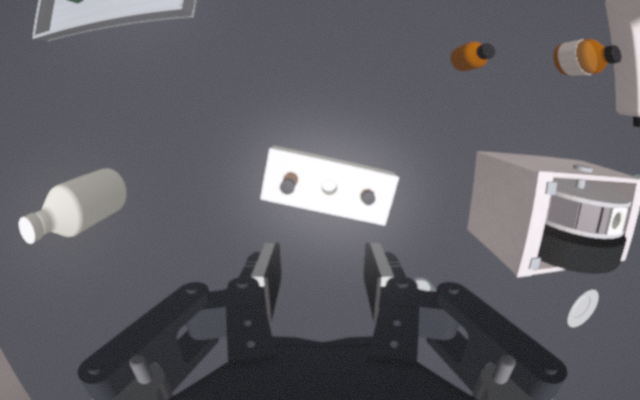

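```bash
python3 - <<'E'
from h import *
s=manip.get_state()
P=np.load("wrist7.npy");X=P.reshape(-1,3);v,u=np.mgrid[:400,:640];u=u.ravel();v=v.ravel()
m=(abs(X[:,2]-31)<5)&(u>250)&(u<410)&(v>140)&(v<230)
r=cv2.minAreaRect(X[m][:,:2].astype(np.float32));print(r,m.sum(),np.median(X[m][:,2]))
m=(X[:,2]>55)&(X[:,2]<80)&(u>270)&(u<310)&(v>160)&(v<210);print("cap",m.sum(),np.mean(X[m],0),X[m].min(0),X[m].max(0))
im=cv2.imread("pics/wrist7.png")[140:230,255:405];cv2.imwrite("pics/c8.png",cv2.resize(im,None,fx=5,fy=5,interpolation=cv2.INTER_CUBIC))
np.save("pose7.npy",np.c_[np.array(s["ee_pos"]),s["tcp_rot"]])
E
```

```text
((542.5782470703125, 141.2023162841797), (151.3132781982422, 61.87528991699219), 83.1689682006836) 6079 33.03781989677594
cap 228 [549.34243044 185.36071933  69.08512887] [540.61054121 177.73049997  55.14442125] [556.32170584 192.71790415  72.86951017]
```

View pics/c8.png

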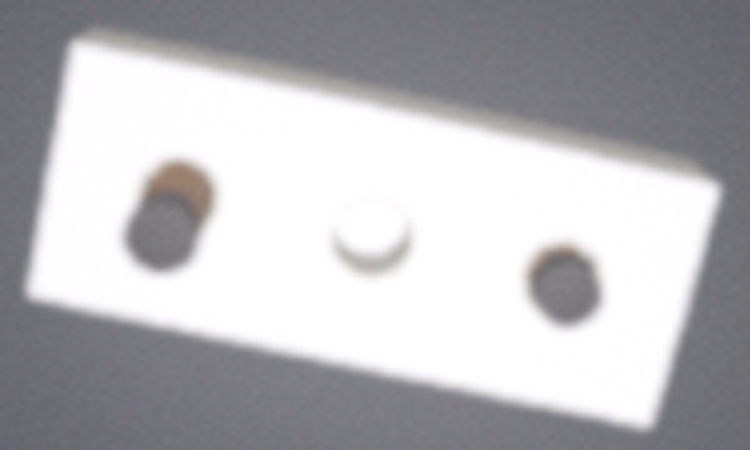

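>>> jog_arm(series="-0.012 0.01 0 0 0 0;-0.012 0.02 -0.001 0 0 0;-0.012 0.02 0 0 0 0;0 0.02 0 0 0 0;0 0.02 0 0 0 0;0 0.02 0 0 0 0;0 0.01 0 0 0 0;0 0 0 0 0 0;0 0 0 0 0 0")

```text
t: 13.52
ee_pos: [550.3, 185.7, 111.5]
tcp_rot: [[0.099, 0.0, 0.995], [-0.995, 0.0, 0.099], [-0.0, -1.0, 0.0]]
contact_force: [0.3, -1.1, 0.2]
grip_width: 0.501
```

```bash
python3 snap.py 8 wrist; python3 - <<'E'
from h import *
s=manip.get_state()
im=cv2.imread("pics/wrist8.png")[150:350,220:430];cv2.imwrite("pics/c9.png",cv2.resize(im,None,fx=3,fy=3,interpolation=cv2.INTER_CUBIC))
P=np.load("wrist8.npy");X=P.reshape(-1,3);v,u=np.mgrid[:400,:640];u=u.ravel();v=v.ravel()
T=(X-s["ee_pos"])@np.array(s["tcp_rot"])
m=(X[:,2]>58)&(X[:,2]<78)&(abs(T[:,0])<15)&(abs(T[:,2])<20);print(m.sum(),T[m].mean(0),T[m].min(0),T[m].max(0), u[m].min(),u[m].max(),v[m].min(),v[m].max())
m=(X[:,2]>67)&m;print(m.sum(),T[m].mean(0),(T[m].min(0)+T[m].max(0))/2)
E
```

```text
13.5167 [550.3 185.7 111.5] [[0.099, 0.0, 0.995], [-0.995, 0.0, 0.099], [-0.0, -1.0, 0.0]] [ 0.31 -1.15  0.2 ] 0.501
547 [-0.59544778 43.64727268 -2.30866782] [ -8.71315475  40.8049836  -11.71498388] [ 7.06152149 54.41035391  4.35366829] 310 334 215 243
455 [-0.62227909 42.40400546 -3.25939871] [-0.88112703 43.07729966 -3.6806578 ]
```

View pics/c9.png

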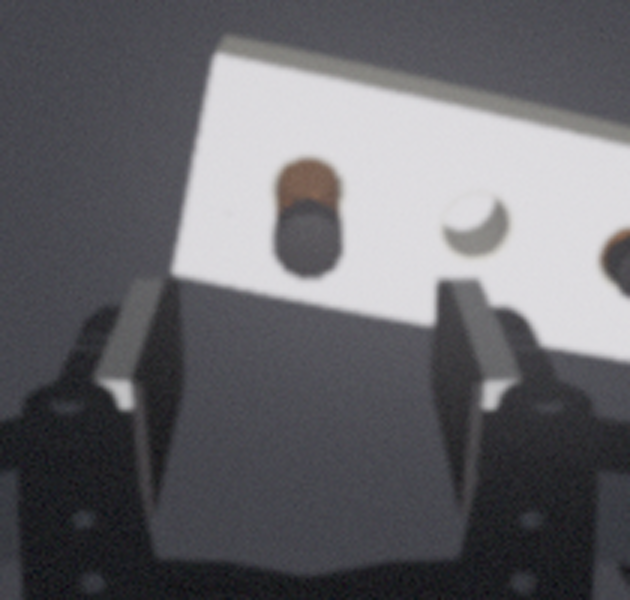

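>>> jog_arm(series="-0.0006 0.015 -0.003 0 0 0;0 0.015 0 0 0 0;0 0.015 0 0 0 0;0 0.012 0 0 0 0;0 0.008 0 0 0 0;0 0.003 0 0 0 0;0 0 0 0 0 0;0 0 0 0 0 0")

```text
t: 14.23
ee_pos: [547.7, 185.9, 43.8]
tcp_rot: [[0.099, 0.001, 0.995], [-0.995, 0.0, 0.099], [-0.0, -1.0, 0.001]]
contact_force: [-0.8, -0.1, -0.8]
grip_width: 0.5
```

```bash
python3 snap.py 9 wrist side; python3 - <<'E'
from h import *
im=cv2.imread("pics/wrist9.png")[180:330,240:410];a=cv2.resize(im,None,fx=2.3,fy=2.3)
b=cv2.resize(cv2.imread("pics/side9.png")[200:320,230:400],None,fx=2.3,fy=2.3);b=cv2.copyMakeBorder(b,0,a.shape[0]-b.shape[0],0,0,0)
cv2.imwrite("pics/c10.png",np.hstack([a,b]))
E
```

```text
14.2333 [547.7 185.9  43.8] [[0.099, 0.001, 0.995], [-0.995, 0.0, 0.099], [-0.0, -1.0, 0.001]] [-0.83 -0.1  -0.78] 0.5
```

View pics/c10.png

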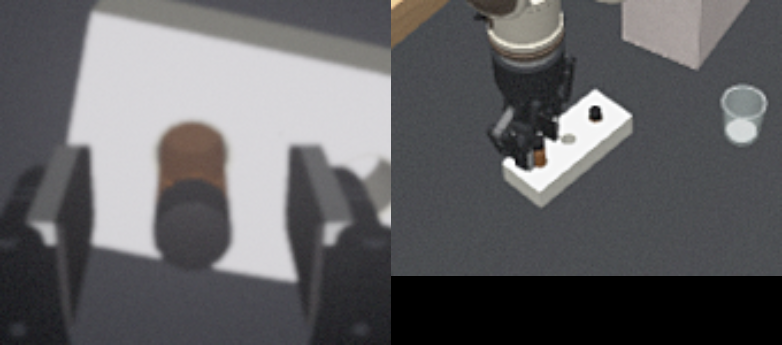

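>>> jog_arm(series="0 0 0 0 0 0;0 0 0 0 0 0;0 0 0 0 0 0;0 0 0 0 0 0;0 0 0 0 0 0;0 0 0 0 0 0", fingers=-1)

```text
t: 14.83
ee_pos: [547.5, 185.9, 43.7]
tcp_rot: [[0.099, 0.001, 0.995], [-0.995, 0.0, 0.099], [-0.0, -1.0, 0.001]]
contact_force: [-0.6, -0.4, 5.1]
grip_width: 0.162
```

>>> jog_arm(series="0 -0.003 0 0 0 0;0 -0.006 0 0 0 0;0 -0.01 0 0 0 0;0 -0.01 0 0 0 0;0 -0.02 0 0 0 0;0 -0.03 0 0 0 0;0 -0.03 0 0 0 0;0 -0.03 0 0 0 0;0 -0.03 0 0 0 0;0 0 0 0 0 0;0 0 0 0 0 0")

```text
t: 15.75
ee_pos: [548.3, 186.1, 215.4]
tcp_rot: [[0.099, 0.005, 0.995], [-0.995, 0.001, 0.099], [-0.0, -1.0, 0.005]]
contact_force: [-0.3, 0.1, 0.1]
grip_width: 0.165
```

```bash
python3 snap.py 10 wrist side; python3 - <<'E'
from h import *
im=cv2.imread("pics/wrist10.png")[180:330,240:410];a=cv2.resize(im,None,fx=2.3,fy=2.3)
b=cv2.resize(cv2.imread("pics/side10.png")[100:250,230:400],None,fx=2.3,fy=2.3)
cv2.imwrite("pics/c11.png",np.hstack([a,b]))
E
```

```text
15.75 [548.3 186.1 215.4] [[0.099, 0.005, 0.995], [-0.995, 0.001, 0.099], [-0.0, -1.0, 0.005]] [-0.26  0.05  0.1 ] 0.165
```

View pics/c11.png

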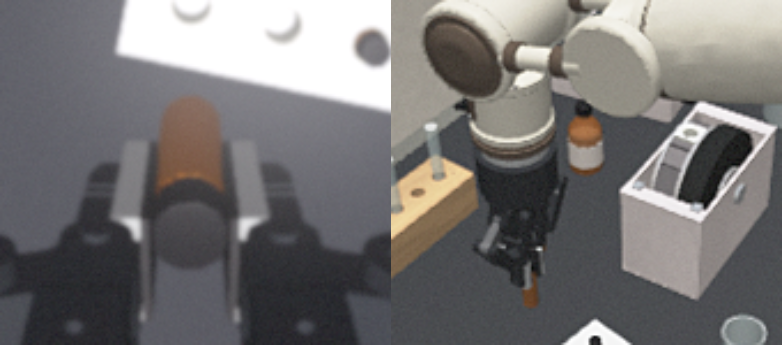

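>>> jog_arm(series="0.005 -0.02 0 0 0 0;0.02 -0.025 0 0 0 0;0.022 0 0 0 0 0;0.022 0 0 0 0 0;0.022 0 0 0 0 0;0.022 0 0 0 0 0;0.022 0 0 0 0 0;0.022 0 0 0 0 0;0.022 0 0 0 0 0;0.022 0 0 0 0 0;0.022 0 0 0 0 0;0.022 0 0 0 0 0;0.022 0 0 0 0 0;0.022 0 0 0 0 0;0.022 0 0 0 0 0;0.022 0 0 0 0 0;0.006 0 0 0 0 0;0 0 0 0 0 0;0 0 0 0 0 0;0 0 0 0 0 0")

```text
t: 17.52
ee_pos: [580.3, -150.2, 256.3]
tcp_rot: [[0.1, -0.001, 0.995], [-0.995, 0.001, 0.1], [-0.001, -1.0, -0.001]]
contact_force: [0.3, 0.4, -0.3]
grip_width: 0.161
```

```bash
python3 snap.py 11 wrist side; python3 - <<'E'
from h import *
im=cv2.imread("pics/wrist11.png")[60:310,215:435];cv2.imwrite("pics/c12.png",cv2.resize(im,None,fx=2.4,fy=2.4,interpolation=cv2.INTER_CUBIC))
E
```

```text
17.5167 [ 580.3 -150.2  256.3] [[0.1, -0.001, 0.995], [-0.995, 0.001, 0.1], [-0.001, -1.0, -0.001]] [ 0.34  0.37 -0.33] 0.161
```

View pics/c12.png

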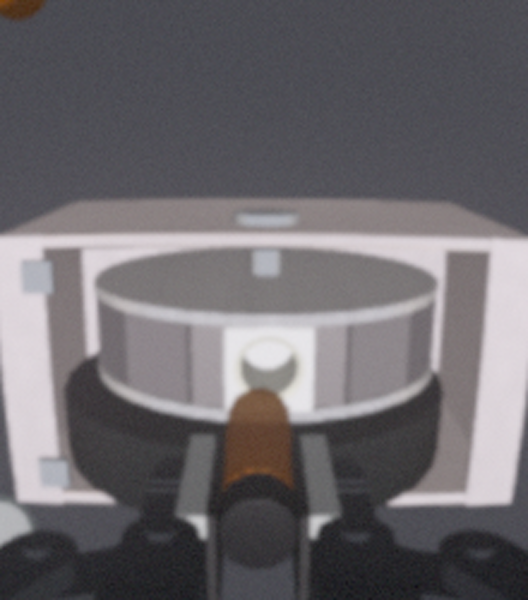

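```bash
python3 - <<'E'
from h import *
s=manip.get_state();pos=np.array(s["ee_pos"]);rot=np.array(s["tcp_rot"])
def tp(uc,vc,ty):
    o,d=ray(215+uc/2.4,60+vc/2.4,pos,rot);o=rot.T@(o-pos);d=rot.T@d
    return np.round(o+d*(ty-o[1])/d[1],1)
ym=pos[2]-170
for c in [(268.5,366),(240,366),(297,366),(268,338),(268,394),(225,329),(313,329)]: print("mouth",c,tp(*c,ym), np.round(rot@tp(*c,ym)+pos,1))
for c in [(258,532),(222,530),(297,530),(258,568),(258,498)]: print("cap",c,tp(*c,-24.3))
for c in [(260,389)]: print("bottom edge far",tp(*c,35.7))
for c in [(231,410),(289,410)]: print("bottom sides",tp(*c,35.7))
P=np.load("wrist11.npy");T=(P-pos)@rot
for c in [(258,532),(260,400),(268,335),(320,366),(260,450)]:
    print(c,np.round(T[int(60+c[1]/2.4),int(215+c[0]/2.4)],1))
E
```

```text
mouth (268.5, 366) [ 2.9 86.8 -5.3] [ 575.5 -153.6  170. ]
mouth (240, 366) [-6.4 86.8 -5.3] [ 574.6 -144.4  170. ]
mouth (297, 366) [12.2 86.8 -5.3] [ 576.5 -162.9  170. ]
mouth (268, 338) [ 2.7 86.8  4.2] [ 585.  -152.5  170. ]
mouth (268, 394) [  2.8  86.8 -15.1] [ 565.8 -154.5  170. ]
mouth (225, 329) [-11.2  86.8   7.2] [ 586.5 -138.3  170. ]
mouth (313, 329) [17.2 86.8  7.3] [ 589.5 -166.6  170. ]
cap (258, 532) [ -0.6 -24.3  -1.1]
cap (222, 530) [ -7.3 -24.3  -0.7]
cap (297, 530) [  6.6 -24.3  -0.6]
cap (258, 568) [ -0.6 -24.3  -9.2]
cap (258, 498) [ -0.6 -24.3   6.2]
bottom edge far [-0.1 35.7  5.4]
bottom sides [-7.6 35.7 -0.4]
bottom sides [ 7.5 35.7 -0.4]
(258, 532) [ -0.9 -24.6  -0.5]
(260, 400) [-0.4 25.2  6.8]
(268, 335) [ 2.  85.2  6.1]
(320, 366) [19.6 89.1 -5.7]
(260, 450) [-0.5 -4.6  7.1]
```

>>> jog_arm(series="0.003 0 -0.0035 0 0 0;0 0.01 0 0 0 0;0 0.01 0 0 0 0;0 0.01 0 0 0 0;0 0.006 0 0 0 0;0 0 0 0 0 0;0 0 0 0 0 0;0 0 0 0 0 0")

```text
t: 18.28
ee_pos: [577.6, -155.0, 221.3]
tcp_rot: [[0.099, 0.0, 0.995], [-0.995, -0.0, 0.099], [0.0, -1.0, 0.0]]
contact_force: [-0.2, -0.4, -0.5]
grip_width: 0.164
```

```bash
python3 snap.py 12 wrist side; python3 - <<'E'
from h import *
im=cv2.imread("pics/wrist12.png")[110:310,225:425];a=cv2.resize(im,None,fx=2.9,fy=2.9,interpolation=cv2.INTER_CUBIC);cv2.imwrite("pics/c13.png",a)
im=cv2.imread("pics/side12.png")[90:230,310:450];cv2.imwrite("pics/c14.png",cv2.resize(im,None,fx=4,fy=4,interpolation=cv2.INTER_CUBIC))
E
```

```text
18.2833 [ 577.6 -155.   221.3] [[0.099, 0.0, 0.995], [-0.995, -0.0, 0.099], [0.0, -1.0, 0.0]] [-0.15 -0.38 -0.48] 0.164
```

View pics/c13.png

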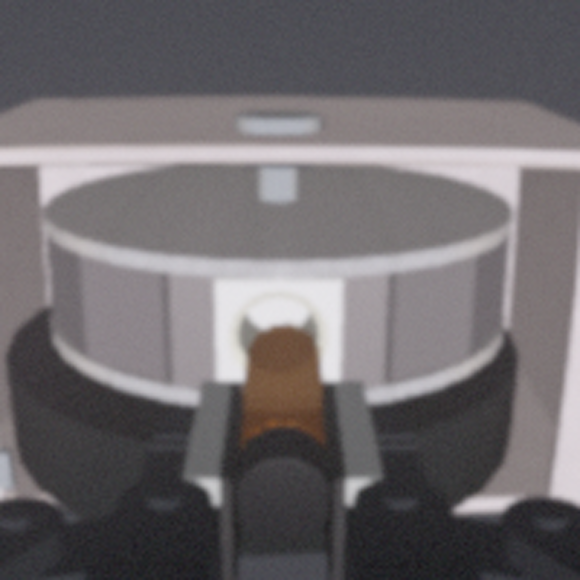

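View pics/c14.png

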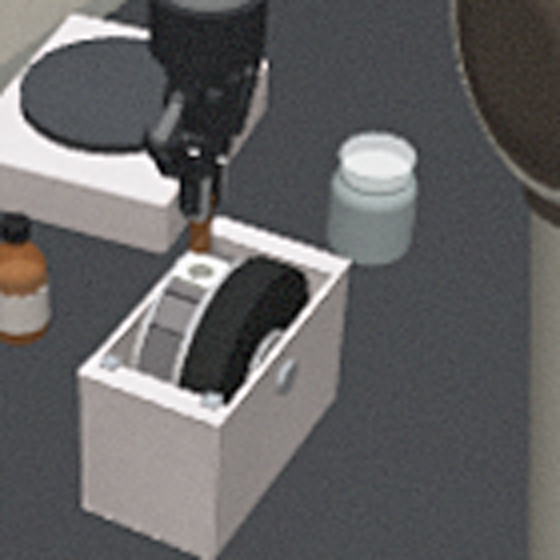

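```bash
python3 - <<'E'
from h import *
s=manip.get_state();pos=np.array(s["ee_pos"]);rot=np.array(s["tcp_rot"])
def tp(uc,vc,ty):
    o,d=ray(225+uc/2.9,110+vc/2.9,pos,rot);o=rot.T@(o-pos);d=rot.T@d
    return np.round(o+d*(ty-o[1])/d[1],1)
ym=pos[2]-170
for c in [(278,328),(237,328),(320,328),(278,293),(214,280),(344,279)]: print("mouth",c,tp(*c,ym))
for c in [(285,326)]: print("bottom far",tp(*c,35.7))
for c in [(247,352),(323,352)]: print("bottom sides",tp(*c,35.7))
c=manip.get_calibration("side");K=c["K"];R=np.array(c["R"]);t=np.array(c["t"])
def sp(uc,vc,z):
    u,v=310+uc/4,90+vc/4;d=R.T@np.array([(u-K[0,2])/K[0,0],(v-K[1,2])/K[1,1],1]);o=-R.T@t
    return np.round(o+d*(z-o[2])/d[2],1)
print("side mouth",sp(201,270,170),"vial bottom near edge",sp(200,255,185.6))
E
python3 - <<'E'
import cv2
im=cv2.imread("pics/side12.png")[135:170,340:380];cv2.imwrite("pics/c15.png",cv2.resize(im,None,fx=14,fy=14,interpolation=cv2.INTER_CUBIC))
E
```

```text
mouth (278, 328) [-1.7 51.7 -1.2]
mouth (237, 328) [-11.2  51.7  -1.2]
mouth (320, 328) [ 8.1 51.7 -1.2]
mouth (278, 293) [-1.7 51.7  7.3]
mouth (214, 280) [-16.3  51.7  10.4]
mouth (344, 279) [13.4 51.7 10.7]
bottom far [-0.1 35.7  5.2]
bottom sides [-8.3 35.7 -0.8]
bottom sides [ 8.1 35.7 -0.8]
side mouth [ 573.3 -152.   170. ] vial bottom near edge [ 572.7 -149.   185.6]
```

View pics/c15.png

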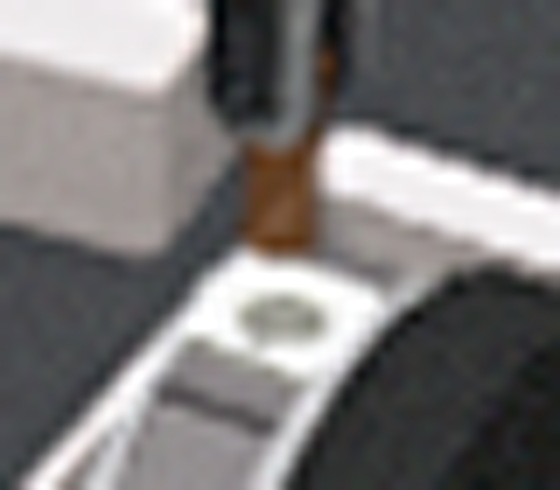

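```bash
python3 - <<'E'
from h import *
c=manip.get_calibration("side");K=c["K"];R=np.array(c["R"]);t=np.array(c["t"])
s=manip.get_state();rot=np.array(s["tcp_rot"])
def sp(uc,vc,z):
    u,v=340+uc/14-.5,135+vc/14-.5;d=R.T@np.array([(u-K[0,2])/K[0,0],(v-K[1,2])/K[1,1],1]);o=-R.T@t
    return o+d*(z-o[2])/d[2]
m=sp(282,318,170)
for b in (sp(280,229,185.6),sp(280,232,185.6)): print(m,b,"tool delta",rot.T@(m-b))
# predict: project vial bottom nominal circle vs seen
pos=np.array(s["ee_pos"])
a=np.linspace(0,2*np.pi,60)
for off in [(0,0),(-.2,-1.5)]:
    C=np.c_[8*np.cos(a)+off[0],0*a+35.7,8*np.sin(a)+off[1]]@rot.T+pos
    q=C@R.T+t;uv=q[:,:2]/q[:,2:]*K[0,0]+K[:2,2]
    print(((uv-[340-.5,135-.5])*14).min(0),((uv-[340-.5,135-.5])*14).max(0))
E
```

```text
[ 575.42687529 -152.12339654  170.        ] [ 581.12689955 -159.09089503  185.6       ] tool delta [-7.50953399 15.58952425 -4.99699357]
[ 575.42687529 -152.12339654  170.        ] [ 580.58068731 -158.27718397  185.6       ] tool delta [-6.64561183 15.59060919 -4.53427247]
[242.42000621 218.65640786] [322.35151662 267.93919297]
[248.53929302 221.46616499] [328.51350512 270.79708185]
```

>>> jog_arm(series="-0.0013 0.004 -0.0005 0 0 0;0 0.005 0 0 0 0;0 0.004 0 0 0 0;0 0 0 0 0 0;0 0 0 0 0 0;0 0 0 0 0 0")

```text
t: 18.88
ee_pos: [576.8, -153.6, 208.0]
tcp_rot: [[0.099, -0.0, 0.995], [-0.995, 0.0, 0.099], [-0.0, -1.0, -0.0]]
contact_force: [0.5, -0.1, -0.3]
grip_width: 0.162
```

```bash
python3 snap.py 13 wrist side; python3 - <<'E'
from h import *
im=cv2.imread("pics/wrist13.png")[180:290,265:375];a=cv2.resize(im,None,fx=5.4,fy=5.4,interpolation=cv2.INTER_CUBIC);cv2.imwrite("pics/c16.png",a)
im=cv2.imread("pics/side13.png")[135:170,340:380];cv2.imwrite("pics/c17.png",cv2.resize(im,None,fx=14,fy=14,interpolation=cv2.INTER_CUBIC))
E
```

```text
18.8833 [ 576.8 -153.6  208. ] [[0.099, -0.0, 0.995], [-0.995, 0.0, 0.099], [-0.0, -1.0, -0.0]] [ 0.46 -0.11 -0.31] 0.162
```

View pics/c16.png

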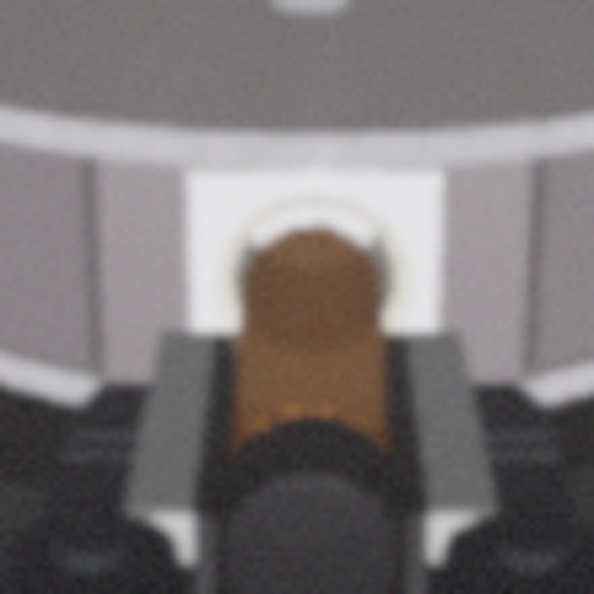

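View pics/c17.png

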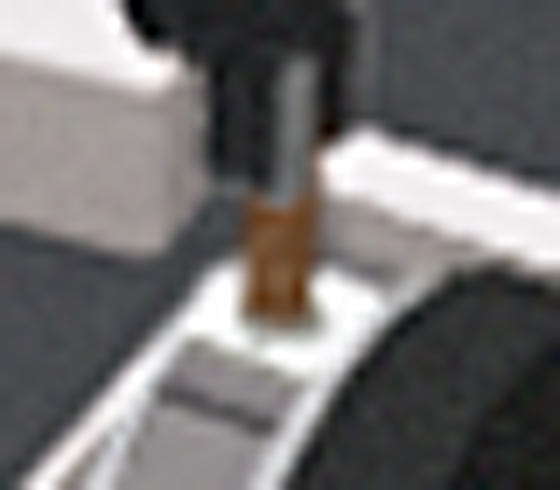

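```bash
python3 - <<'E'
from h import *
s=manip.get_state();pos=np.array(s["ee_pos"]);rot=np.array(s["tcp_rot"])
def tp(uc,vc,ty):
    o,d=ray(265+uc/5.4-.4,180+vc/5.4-.4,pos,rot);o=rot.T@(o-pos);d=rot.T@d
    return np.round(o+d*(ty-o[1])/d[1],1)
ym=pos[2]-170
for c in [(238,275),(395,275),(316,195),(187,200),(443,200),(316,172)]: print("mouth",c,tp(*c,ym))
for c in [(313,228),(245,290),(383,290)]: print("bottom",c,tp(*c,35.6))
for c in [(313,475),(225,545),(402,545)]: print("cap",c,tp(*c,-24.4))
E
```

```text
mouth (238, 275) [-9.3 38.3 -1.3]
mouth (395, 275) [ 9.1 38.3 -1.2]
mouth (316, 195) [-0.2 38.3  8.7]
mouth (187, 200) [-15.1  38.3   8. ]
mouth (443, 200) [14.5 38.3  8.1]
mouth (316, 172) [-0.2 38.3 11.5]
bottom (313, 228) [-0.5 35.6  5.6]
bottom (245, 290) [-8.4 35.6 -2.1]
bottom (383, 290) [ 7.6 35.6 -2. ]
cap (313, 475) [ -0.6 -24.4   6.2]
cap (225, 545) [ -7.9 -24.4  -0.4]
cap (402, 545) [  6.7 -24.4  -0.4]
```

>>> jog_arm(series="0.0003 0 0.001 0 0 0;0 0.0015 0 0 0 0;0 0.0015 0 0 0 0;0 0 0 0 0 0")

```text
t: 19.32
ee_pos: [578.1, -153.9, 205.2]
tcp_rot: [[0.099, 0.001, 0.995], [-0.995, -0.0, 0.099], [0.0, -1.0, 0.001]]
contact_force: [0.3, 0.4, 1.5]
grip_width: 0.164
```

>>> jog_arm(series="0 0.001 0 0 0 0;0 0.001 0 0 0 0;0 0 0 0 0 0")

```text
t: 19.57
ee_pos: [578.3, -154.0, 204.0]
tcp_rot: [[0.099, 0.001, 0.995], [-0.995, -0.001, 0.099], [0.001, -1.0, 0.001]]
contact_force: [-1.3, -0.0, 5.8]
grip_width: 0.161
```

>>> jog_arm(series="0 0.001 0 0 0 0;0 0.001 0 0 0 0;0 0 0 0 0 0")

```text
t: 19.82
ee_pos: [578.6, -154.1, 203.1]
tcp_rot: [[0.099, 0.002, 0.995], [-0.995, -0.001, 0.099], [0.001, -1.0, 0.002]]
contact_force: [-1.5, 0.9, 9.0]
grip_width: 0.16
```

>>> jog_arm(series="0 -0.002 0 0 0 0;0 0 -0.001 0 0 0;0 0 0 0 0 0")

```text
t: 20.07
ee_pos: [577.6, -154.1, 204.0]
tcp_rot: [[0.099, 0.003, 0.995], [-0.995, -0.001, 0.099], [0.001, -1.0, 0.002]]
contact_force: [0.4, 1.3, 5.9]
grip_width: 0.163
```

>>> jog_arm(series="0 0 -0.0007 0 0 0;0 0 0 0 0 0")

```text
t: 20.23
ee_pos: [575.6, -153.9, 202.2]
tcp_rot: [[0.099, -0.001, 0.995], [-0.995, 0.0, 0.099], [-0.001, -1.0, -0.001]]
contact_force: [0.7, 0.1, -0.9]
grip_width: 0.162
```

```bash
python3 snap.py 14 wrist side; python3 - <<'E'
from h import *
im=cv2.imread("pics/wrist14.png")[180:290,265:375];a=cv2.resize(im,None,fx=5.4,fy=5.4,interpolation=cv2.INTER_CUBIC);cv2.imwrite("pics/c18.png",a)
E
```

```text
20.2333 [ 575.6 -153.9  202.2] [[0.099, -0.001, 0.995], [-0.995, 0.0, 0.099], [-0.001, -1.0, -0.001]] [ 0.75  0.1  -0.92] 0.162
```

View pics/c18.png

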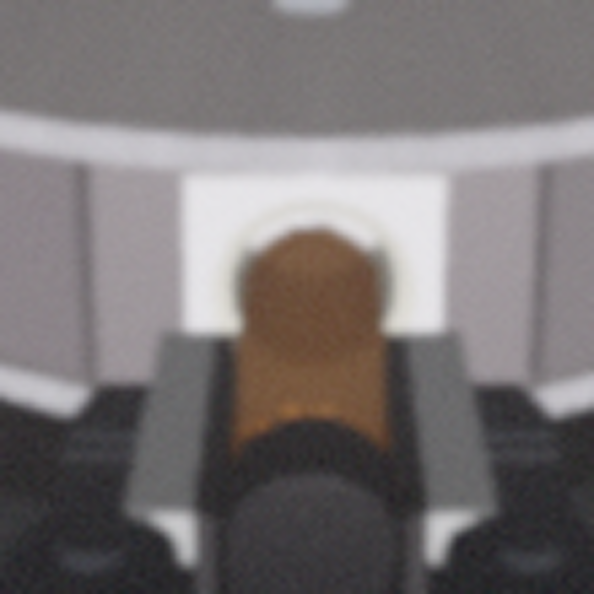

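>>> jog_arm(series="0 0.001 0 0 0 0;0 0.001 0 0 0 0;0 0 0 0 0 0")

```text
t: 20.58
ee_pos: [575.8, -153.8, 200.2]
tcp_rot: [[0.099, -0.001, 0.995], [-0.995, 0.001, 0.099], [-0.001, -1.0, -0.001]]
contact_force: [-0.6, -0.0, -1.0]
grip_width: 0.167
```

>>> jog_arm(series="0 0.0015 0 0 0 0;0 0.0015 0 0 0 0;0 0 0 0 0 0")

```text
t: 20.83
ee_pos: [575.9, -153.9, 197.5]
tcp_rot: [[0.099, -0.001, 0.995], [-0.995, 0.0, 0.099], [-0.0, -1.0, -0.001]]
contact_force: [0.1, 0.9, -0.3]
grip_width: 0.16
```

>>> jog_arm(series="0 0.0015 0 0 0 0;0 0.0015 0 0 0 0;0 0 0 0 0 0")

```text
t: 21.08
ee_pos: [576.0, -153.9, 194.6]
tcp_rot: [[0.099, -0.001, 0.995], [-0.995, 0.0, 0.099], [-0.0, -1.0, -0.001]]
contact_force: [0.2, -0.1, -0.1]
grip_width: 0.161
```

>>> jog_arm(series="0 0.0015 0 0 0 0;0 0.0015 0 0 0 0;0 0 0 0 0 0")

```text
t: 21.33
ee_pos: [576.0, -153.9, 191.5]
tcp_rot: [[0.099, -0.001, 0.995], [-0.995, 0.0, 0.099], [-0.0, -1.0, -0.001]]
contact_force: [-0.2, -0.5, -0.3]
grip_width: 0.163
```

>>> jog_arm(series="0 0.0015 0 0 0 0;0 0.0015 0 0 0 0;0 0 0 0 0 0")

```text
t: 21.58
ee_pos: [576.0, -153.9, 188.6]
tcp_rot: [[0.099, -0.001, 0.995], [-0.995, 0.0, 0.099], [-0.0, -1.0, -0.001]]
contact_force: [-0.5, 0.3, -1.7]
grip_width: 0.166
```

>>> jog_arm(series="0 0.0015 0 0 0 0;0 0.0015 0 0 0 0;0 0 0 0 0 0")

```text
t: 21.83
ee_pos: [576.0, -153.9, 185.6]
tcp_rot: [[0.099, -0.001, 0.995], [-0.995, 0.0, 0.099], [-0.0, -1.0, -0.001]]
contact_force: [-0.4, -0.3, -0.7]
grip_width: 0.163
```

>>> jog_arm(series="0 0.0015 0 0 0 0;0 0.0015 0 0 0 0;0 0 0 0 0 0")

```text
t: 22.08
ee_pos: [576.0, -153.9, 182.6]
tcp_rot: [[0.099, -0.001, 0.995], [-0.995, 0.0, 0.099], [-0.0, -1.0, -0.001]]
contact_force: [-0.2, 0.2, 0.1]
grip_width: 0.162
```

>>> jog_arm(series="0 0.0015 0 0 0 0;0 0.0015 0 0 0 0;0 0 0 0 0 0")

```text
t: 22.33
ee_pos: [575.9, -153.9, 179.6]
tcp_rot: [[0.099, -0.001, 0.995], [-0.995, 0.0, 0.099], [-0.0, -1.0, -0.001]]
contact_force: [-1.1, 0.3, -0.3]
grip_width: 0.162
```

>>> jog_arm(series="0 0.001 0 0 0 0;0 0.001 0 0 0 0;0 0 0 0 0 0")

```text
t: 22.58
ee_pos: [576.0, -153.9, 177.8]
tcp_rot: [[0.099, -0.0, 0.995], [-0.995, 0.0, 0.099], [-0.0, -1.0, -0.0]]
contact_force: [-0.5, 0.0, -0.9]
grip_width: 0.164
```

>>> jog_arm(series="0 0.001 0 0 0 0;0 0 0 0 0 0")

```text
t: 22.75
ee_pos: [576.1, -154.0, 176.8]
tcp_rot: [[0.099, -0.0, 0.995], [-0.995, 0.0, 0.099], [-0.0, -1.0, -0.0]]
contact_force: [-0.2, 0.7, -0.1]
grip_width: 0.162
```

>>> jog_arm(series="0 0.001 0 0 0 0;0 0 0 0 0 0")

```text
t: 22.92
ee_pos: [576.1, -153.9, 175.8]
tcp_rot: [[0.099, -0.0, 0.995], [-0.995, 0.0, 0.099], [-0.0, -1.0, -0.0]]
contact_force: [-0.4, -0.3, -0.1]
grip_width: 0.163
```

>>> jog_arm(series="0 0.001 0 0 0 0;0 0 0 0 0 0")

```text
t: 23.08
ee_pos: [576.3, -154.0, 175.3]
tcp_rot: [[0.099, 0.0, 0.995], [-0.995, -0.0, 0.099], [0.0, -1.0, 0.0]]
contact_force: [-0.7, 0.0, 3.2]
grip_width: 0.163
```

>>> jog_arm(series="0 0.0007 0 0 0 0;0 0 0 0 0 0")

```text
t: 23.25
ee_pos: [576.4, -154.0, 174.9]
tcp_rot: [[0.099, 0.001, 0.995], [-0.995, -0.0, 0.099], [0.0, -1.0, 0.001]]
contact_force: [-2.0, 1.4, 4.3]
grip_width: 0.166
```

>>> jog_arm(series="0 -0.001 0 0 0 0;0 0 0 0 0 0;0 0 0 0 0 0")

```text
t: 23.5
ee_pos: [576.2, -154.0, 175.3]
tcp_rot: [[0.099, 0.0, 0.995], [-0.995, -0.0, 0.099], [0.0, -1.0, 0.0]]
contact_force: [0.3, 0.4, 2.0]
grip_width: 0.165
```

>>> jog_arm(series="0 0 0 0 0 0;0 0 0 0 0 0;0 0 0 0 0 0;0 0 0 0 0 0;0 0 0 0 0 0", fingers=-0.3)

```text
t: 23.92
ee_pos: [576.1, -154.0, 175.1]
tcp_rot: [[0.099, -0.0, 0.995], [-0.995, 0.0, 0.099], [-0.0, -1.0, -0.0]]
contact_force: [0.4, 0.0, 0.6]
grip_width: 0.349
```

>>> jog_arm(series="0 -0.005 0 0 0 0;0 -0.01 0 0 0 0;0 -0.02 0 0 0 0;0 -0.03 0 0 0 0;0 -0.03 0 0 0 0;0 -0.03 0 0 0 0;0 0 0 0 0 0;0 0 0 0 0 0")

```text
t: 24.58
ee_pos: [577.4, -154.6, 304.2]
tcp_rot: [[0.099, 0.006, 0.995], [-0.995, -0.003, 0.099], [0.004, -1.0, 0.006]]
contact_force: [0.8, 0.4, -0.2]
grip_width: 0.352
```

```bash
python3 snap.py 15 wrist side; python3 - <<'E'
from h import *
a=cv2.resize(cv2.imread("pics/wrist15.png")[130:290,230:400],None,fx=2.3,fy=2.3,interpolation=cv2.INTER_CUBIC)
b=cv2.resize(cv2.imread("pics/side15.png")[80:240,280:450],None,fx=2.3,fy=2.3,interpolation=cv2.INTER_CUBIC)
cv2.imwrite("pics/c19.png",np.hstack([a,b]))
E
```

```text
24.5833 [ 577.4 -154.6  304.2] [[0.099, 0.006, 0.995], [-0.995, -0.003, 0.099], [0.004, -1.0, 0.006]] [ 0.76  0.42 -0.22] 0.352
```

View pics/c19.png

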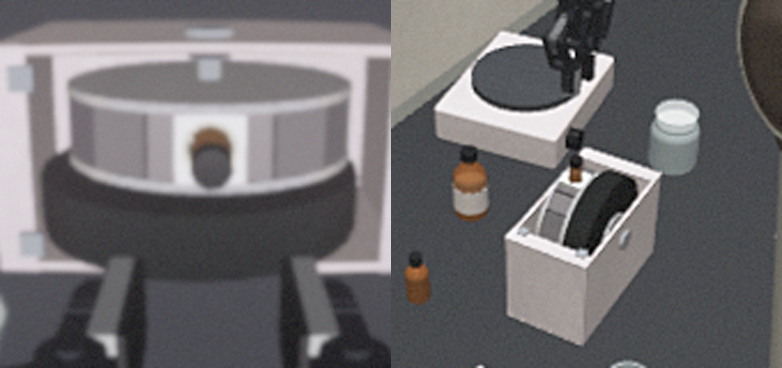

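```bash
python3 - <<'E'
from h import *
s=manip.get_state();print(s["t"],np.round(s["contact_force"],2),np.abs(s["joint_vel"]).max())
P=np.load("wrist15.npy");q=(P-ST)@RS
def px(c): return int(130+c[1]/2.3),int(230+c[0]/2.3)
for c in [(212,168),(208,172),(212,135)]: print(np.round(q[px(c)],1))
m=(q[...,2]>93)&(q[...,2]<110)&(abs(q[...,0]-15)<12)&(abs(q[...,1])<15)
print(m.sum(),q[m].mean(0))
def tp(c): return cyl(230+c[0]/2.3,130+c[1]/2.3,s["ee_pos"],s["tcp_rot"])
for c in [(174,116),(246,115),(176,183),(247,182)]:
    p,a=tp(c);print(np.round(p,1),round(np.degrees(a),1))
E
```

```text
24.6833 [-0.62 -0.17 -1.23] 0.028373087598710014
[15.4 -1.1 99.4]
[14.3  0.6 98.7]
[22.2 -1.1 74.9]
278 [15.54644822 -0.70683215 98.61123655]
[27.1 14.4 68.5] -11.9
[ 27.8 -14.1  68.6] 11.6
[-0.7 13.8 68.6] -11.3
[ -0.1 -15.1  68.4] 12.4
```

```bash
python3 -c "
from plant import manip
print(manip.hand_in())"
```

```text
the job is handed in; nothing more can be done
None
```

I rolled the wheel round until the pocket pointed up, seated the tall vial in the pocket, let go, and handed the job in at about 25 s. No verdict was reported.

- **Wheel:** two fingertip strokes on the tyre, at readings of about 4 to 10 N on the tool, turned the pocket up. With nothing touching the wheel, I measured the pocket within about 1.5° of vertical. After seating the vial it was within about 0.5°.
- **Vial:** on the first try it caught on the rim of the pocket, at about 9 N. I backed off, shifted about 1.7 mm, and it went in freely to the bottom. The gripper then opened and withdrew.
- **Final check:** the cap top measured about 99 mm above the axle (100 mm expected when fully seated), centred on the pocket to about 1 mm. The arm was clear at 304 mm height.
- **What disagreed:** before insertion, the side camera suggested a larger sideways offset of about 7 mm, against about 1 mm from the wrist camera. I went by the wrist camera, and its correction still missed by that 1.7 mm. I did not measure the bystander positions again, but no move came near them.

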